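# Seat a carving blank in the corner of a stop block and hold it there

## Robot

A 6-joint arm with a two-finger parallel gripper is mounted at the origin on a cart in front of the work surface, level with it; the furniture and walls round the work are solid. World frame = base frame: x ahead of the robot, y to its left, z up, the work surface at z = 0. Lengths are in mm, angles in rad, forces in N, time in s.
With the tool pointing down it reaches from about 275 to 750 mm from the base axis. Payload 10.2 kg.
Tool frame: the origin (TCP) lies on the front face of the gripper's body, between the roots of the fingers; the fingertips stand 73 mm ahead of it and the grasp point (between the pads) lies 54 mm ahead of it; z points along the fingers, y is the line along which they close (so a half turn about z gives the same grasp; the last joint's range is limited). The gripper opens to 85 mm and grips with 20 to 120 N. Pads are 22 mm wide; open, the fingers measure 114 mm over their backs; the gripper's body (76 mm by 85 mm) begins 54 mm behind the grasp point. The pads swing forward as they close: fully open they stand 13 mm farther back than shut.
Start: joints at [0.921, 0.313, 1.498, -0, 1.331, -0.223], TCP at [217.342, 477.906, 303.894] pointing down, gripper open.
Joint ranges: [-2.94, 2.94], [-0.97, 2.17], [0.19, 2.56], [-1.23, 4.37], [0.02, 3.11], [-2.88, 2.88]. Speed limits (rad/s): [2.39, 2.39, 3.01, 3.14, 3.14, 3.14].

## Interface

Orientations are given as a unit quaternion [w, x, y, z].
In Python, from rig import * gives the robot as it stands.
- The arm moves only by the tool step_arm, never from a script. Its argument "plan" is a list of rows, each an object with "offset": the shift along the tool's x, y, z in cm, a list of three; "rot": the turn, a rotation vector about the tool's x, y, z in degrees, a list of three; "gripper": the finger opening in cm, from 0 to 8.54. In form: [{"offset": [x, y, z], "rot": [wx, wy, wz], "gripper": gripper}, ...]. A call has 1 to 12 rows; each row is the pose to reach, as a shift and turn from the pose commanded when the call began, along the tool's axes at that moment; what a row does not reach only later rows make up. A row lasts 1/10 s, in which the tool goes at most 50 mm and 8.59 degrees, less where a joint would pass 70% of its speed; a pose out of reach is approached as far as the arm can. A call with a gripper value outside its range is refused whole. The fingers move at their own pace and stop on an object; "squeeze" is the grip in N (left out, the last holds). Time passes only in rows, so rows that repeat a pose let the fingers close. It gives the time, the measured TCP pose, the force, the opening and the grip force at its end, in the units of the state.
- sense(): the state, without advancing time (a new reading comes with each control period).
- capture(name): name is "scene" or "top"; returns a dict with "color" (480x640x3 uint8, red, green, blue), "depth" (480x640 float32, mm along the optical axis (not along the pixel's ray), 0 where there is no reading), "vertical_fov" (degrees; the focal length in pixels is half the picture's height over the tangent of half this angle, whatever the lens; pixels are square), "cx", "cy" (the principal point, pixels), "rvec" (rotation vector, rad) and "tvec" (3), from world to camera coordinates, as OpenCV has them. Camera axes: x right, y down, z forward; pixel columns grow to the right and rows downward; lengths in mm; the calibration is good to about 2 mm. A picture is of the moment at which its call begins.
- finish_job(): hands the job in; it is judged then, once.
The state is a dict: "time_s": time; "joints": joint angles; "dq": joint speeds; "tau": joint torques, N m; "eef_pos": TCP position; "ee_rot": TCP orientation; "force": force on the tool from outside, world axes, zero at the start; "wrist_torque": the same for the moment, N m; "grip_width": opening from 0.0 (shut) to 1.0 (fully open); "grip_force": force on a finger pad.
Only numpy, scipy, OpenCV 4.12 (cv2) and the standard library are available. Lean on these libraries where they do the work, as an engineer would, in place of code of your own. Each camera call takes 0.05 s, during which the arm holds its last target. There are 200 camera calls.

## Task

Pick up the plain rectangular lime-wood blank and set it flat on the narrow raised bed of the stop block, its long side along the two-lug side stop. Press it home into the corner so that it bears firmly, but without ramming, on both the side stop and the end stop at once, and finish while still holding it pressed against both. Leave the sanding block, the wedge and the wax tin where they are.

Things in the scene. Friction and masses are not known exactly. Their poses are not given: they have to be found in the camera images.
- blank: plain pale lime-wood block, 42 (x) x 85 (y, long) x 24 (z) mm, 35 to 70 g, lying flat on the bench; origin at the centre of its underside, z up. It looks the same after a half turn. Grasp it from above across its 42 mm width (x). It drags on the bed and along the stops with friction of about 0.45 to 0.7, which a pushing force must overcome.
- jig: wooden stop block screwed to the bench (cannot move): plywood base 110 x 150 x 12 mm, a post, and a narrow level pale bed 61 (x) x 100 (y) mm, its top 45 mm above the bench. Dark stops on its +x and +y edges rise 10 mm above the bed (the seated blank's top is 14 mm above them); -x and -y sides are open. Origin on the bench below the seat, z up, x toward side stop, y toward end stop.
- seat (a point): point on the bed's top, 45 mm above the bench, axes as the jig: where the centre of the blank's underside comes when it is fully home (blank's long axis along y). The bed reaches from x = -20 to +41 mm and y = -38 to +62 mm of this point, so the seated blank overhangs it by 1 mm at -x and 4 mm at -y.
- side_stop: dark wooden side stop on the jig, rigid: two lugs, each 20 (x) x 19.5 (y) x 10 (z) mm, for the blank's long side. Faces look to -x, 21 mm in +x from the seat; lugs centred 33 mm either side of it in y, with a 46 mm gap between, in which a gripper finger has room down to the bed. Origin at the seat, axes as the jig.
- end_stop: dark wooden end stop on the jig, rigid: 40 (x) x 20 (y) x 10 (z) mm; it bears on the blank's short end. Its face looks to -y and lies 42.5 mm in +y from the seat. Origin at the seat, axes as the jig.
- sanding_block: cork block wrapped in abrasive paper, 62 x 105 x 31 mm, loose on the bench; bystander. Origin at the centre of its underside.
- wedge: pine wedge, 36 x 90 x 22 mm, loose on the bench; bystander. Origin at the centre of its underside.
- wax: round yellow wax tin, 72 mm across, 41 mm high, loose on the bench behind the work; bystander. Origin at the centre of its underside.
Mind the look-alikes: they are no part of the job. What is shaped like the blank but black or turquoise is not meant.

How it is judged:
By the outcome, as a careful person would: the job done as asked, in the order asked, and still so for the second after the job is handed in, while the arm keeps its last pose, push and grip.
It also fails if it takes over 51 s, if anything falls off the work surface, if the arm or the gripper's body presses on something with over 40 N, if the wrist force passes 120 N, or if a joint passes its speed limit or range.

## Working session

There is one attempt and no reset: what is moved stays moved. The work goes in short steps, Python scripts to look and compute and a tool call to move; the robot and the scene stay as the last step left them, time stands still between calls to the robot, and variables do not carry over. Pictures are saved under pics/ and viewed, at most 10 in all, crops included, and the job is handed in when it is done.

Besides the shell and the picture viewer there is one more tool, called after "Request:" as name([rows], argument=value, ...), one row to a line, values as JSON. step_arm: Moves the arm, as the interface text tells. Its arguments: {"type":"object","properties":{"plan":{"type":"array"},"squeeze":{"type":"number"}},"required":["plan"]}

```bash
mkdir -p pics
cat > h.py <<'E'
from rig import *
import numpy as np, cv2
def shot(n,tag):
    c=capture(n); np.savez(f'{tag}.npz',**c); cv2.imwrite(f'pics/{tag}.png',c['color'][:,:,::-1]); return c
def cloud(c):
    f=240/np.tan(np.radians(c['vertical_fov'])/2)
    v,u=np.mgrid[:480,:640]; d=c['depth']
    P=np.stack([(u-c['cx'])/f*d,(v-c['cy'])/f*d,d],-1)
    R=cv2.Rodrigues(np.array(c['rvec'],float))[0]
    return (P-np.array(c['tvec']).ravel())@R
E
python3 - <<'E'
from h import *
print(sense())
for n in('scene','top'):
    c=shot(n,n+'0'); print(c['vertical_fov'],c['cx'],c['cy'],c['rvec'],c['tvec'])
E
```

```text
{'time_s': 0.0, 'joints': array([ 9.20597747e-01,  3.13455212e-01,  1.49845094e+00,  2.17965148e-05,
        1.33096465e+00, -2.23393182e-01]), 'dq': array([ 0.00105678, -0.00107727,  0.00022908, -0.00016842,  0.00011415,
        0.00121175]), 'tau': array([-7.22320260e-05, -4.12268186e+01, -2.59743780e+01, -1.70413450e-04,
        4.10268927e-03,  3.52072846e-05]), 'eef_pos': array([217.23525824, 477.76966152, 303.32712441]), 'ee_rot': array([-2.79944249e-04,  2.11789125e-01,  9.77315178e-01, -5.74595920e-04]), 'force': array([ 0.40969267, -0.21519692,  0.87887332]), 'wrist_torque': array([ 0.01879241, -0.02607622, -0.00374688]), 'grip_force': 0.0, 'grip_width': 1.004619236609538}
54.90354598741659 318.53239368125446 242.26480887082113 [ 2.14167961 -0.71389444  0.33604992] [-555.71128287  179.30407458  814.68574969]
50.22957573482861 315.93455377344014 240.4693577100225 [ 2.12538047 -2.15907374  0.1275766 ] [-130.45427792  575.51476633  966.5986117 ]
```

View pics/scene0.png

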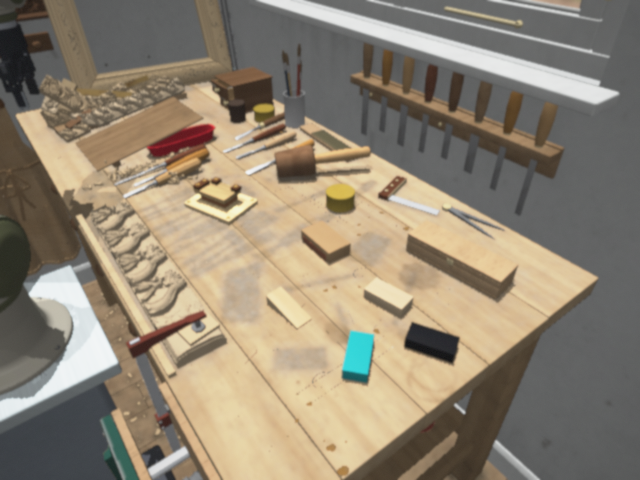

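View pics/top0.png

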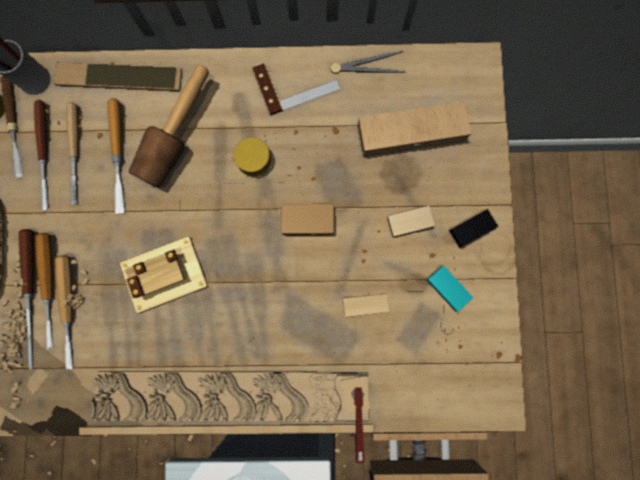

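Candidates in the top view:
- Pale block at (411,221): fits the blank.
- Thin pale wedge at (366,305).
- Cork sanding block at (308,219).
- Black look-alike at (473,228).
- Turquoise look-alike at (450,288).

I choose (411,221), which is (388,297) in the scene view. The jig is at (163,275). Next I'll measure both and check a crop.

```bash
cat > m.py <<'E'
from h import *
def rect(c,box,zlo,zhi,colf=None):
    X=cloud(c); u0,v0,u1,v1=box; m=np.zeros((480,640),bool); m[v0:v1,u0:u1]=1
    m&=(X[...,2]>zlo)&(X[...,2]<zhi)&(c['depth']>0)
    if colf is not None: m&=colf(c['color'].astype(int))
    p=X[m]; r=cv2.minAreaRect(p[:,:2].astype(np.float32)); return m.sum(),r,np.median(p[:,2]),p
E
python3 - <<'E'
from m import *
c=dict(np.load('top0.npz'))
for nm,b,lo,hi in [('blank',(380,195,440,245),15,32),('base',(110,230,215,320),6,18),('bed',(110,230,215,320),38,49),('stops',(110,230,215,320),51,62)]:
    n,r,z,p=rect(c,b,lo,hi); print(nm,n,r,z)
X=cloud(c)
m=np.zeros((480,640),bool); m[230:320,110:215]=1
m&=(X[...,2]>50)&(X[...,2]<64)
k,l,s,ce=cv2.connectedComponentsWithStats(m.astype(np.uint8))
for i in range(1,k): 
    q=X[l==i]; print(s[i],ce[i],np.mean(q,0), cv2.minAreaRect(q[:,:2].astype(np.float32)))
print('bench',np.median(X[300:330,250:320,2]), X[275,162],X[221,411])
im=c['color'][:,:,::-1]
a=cv2.resize(im[180:250,370:470],(800,560),interpolation=cv2.INTER_CUBIC)[:, :400]
b=cv2.resize(im[230:320,110:215],(400,343),interpolation=cv2.INTER_CUBIC)
o=np.zeros((560,800,3),np.uint8);o[:,:400]=a;o[:343,400:]=b;cv2.imwrite('pics/crop.png',o)
E
```

```text
blank 916 ((612.30859375, -328.5870361328125), (42.36122512817383, 85.79972076416016), 13.30634880065918) 24.75980398710015
base 2326 ((524.3198852539062, 165.7438201904297), (190.31382751464844, 177.28811645507812), 18.253358840942383) 12.393764710228716
bed 1233 ((512.626953125, 175.96424865722656), (61.31560134887695, 105.26914978027344), 20.74095344543457) 45.43917840356706
stops 442 ((514.7501220703125, 175.33895874023438), (60.105506896972656, 107.07887268066406), 23.204072952270508) 55.544682492282895
[164 249  13  13 114] [170.29824561 255.25438596] [546.98347792 141.85903893  55.46638325] ((547.2281494140625, 142.06854248046875), (20.211727142333984, 20.741064071655273), 26.402006149291992)
[157 259   1   1   1] [157. 259.] [540.70606071 169.27922436  50.05941778] ((540.7060546875, 169.2792205810547), (0.0, 0.0), 0.0)
[132 262  14  12 113] [138.53097345 267.57522124] [524.12344572 202.8589404   55.36404217] ((524.3121948242188, 203.24554443359375), (20.037662506103516, 20.764080047607422), 17.811187744140625)
[171 263   1   1   1] [171. 263.] [532.46951769 141.76796045  50.07762238] ((532.4695434570312, 141.76795959472656), (0.0, 0.0), 0.0)
[180 275   1   2   2] [180.  275.5] [507.91754353 123.53210504  50.70730758] ((507.91754150390625, 123.5321044921875), (1.8816205263137817, 0.0), 174.4701690673828)
[126 276  16  22 228] [133.79385965 286.36842105] [488.13811773 210.76110806  55.50387661] ((488.22076416015625, 211.33236694335938), (40.163047790527344, 20.710777282714844), 20.6698055267334)
[143 293   1   1   1] [143. 293.] [475.4004141  194.50150491  50.14234154] ((475.4004211425781, 194.5015106201172), (0.0, 0.0), 0.0)
bench 0.36216521048653916 [509.61617656 159.27089876  48.24554013] [ 610.70855342 -328.77586056   27.33067959]
```

View pics/crop.png

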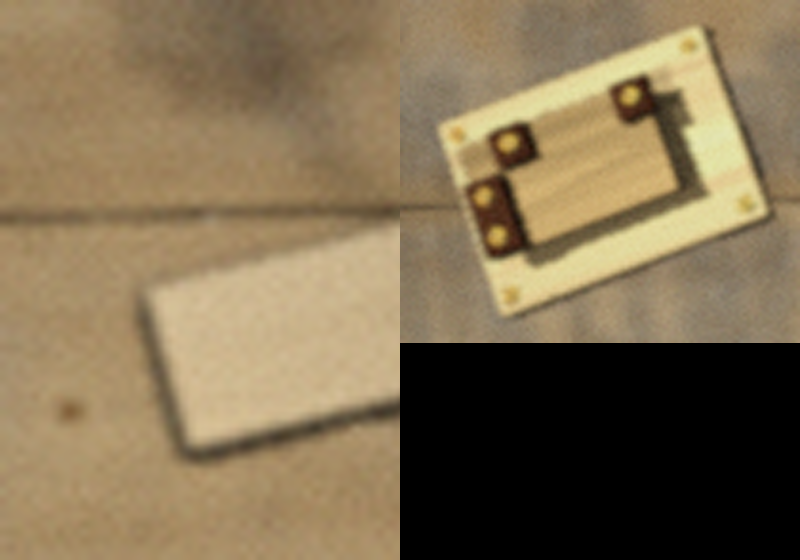

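The crop confirms the plain pale blank with no lugs or holes. The jig has lugs at crop (512,145) and (632,98), and the end stop at (495,215). From these, the seat is about (506.5,161.5) with yaw 20.5°, and the blank is about (611.5,-329) with yaw 13.3°.

```bash
cat > go.py <<'E'
import sys
from h import *
from scipy.spatial.transform import Rotation as R
def go(x,y,z,yaw):
    s=sense(); q=s['ee_rot']; T=R.from_quat([q[1],q[2],q[3],q[0]])
    a=np.radians(yaw); c,n=np.cos(a),np.sin(a)
    G=R.from_matrix(np.array([[-n,c,0],[c,n,0],[0,0,-1]]).T.T)  # cols: tool x,y,z ; y=(c,n)
    best=min((( T.inv()*g) for g in (G,G*R.from_rotvec([0,0,np.pi]))),key=lambda r:r.magnitude())
    d=T.inv().apply(np.array([x,y,z])-s['eef_pos'])/10
    print('off cm',d.round(3),'rot',best.as_rotvec(degrees=True).round(2),'t',s['time_s'],'pos',s['eef_pos'].round(2),'F',s['force'].round(2),'j',s['joints'].round(2))
if __name__=='__main__': go(*map(float,sys.argv[1:]))
E
python3 go.py 611.5 -329 200 13.3
```

```text
off cm [-69.289 -57.106  10.387] rot [-7.000e-02  2.000e-02  5.224e+01] t 0.1 pos [217.27 477.78 303.38] F [-0.2  -0.86  0.57] j [ 0.92  0.31  1.5  -0.    1.33 -0.22]
```

Request:
step_arm([
  {"offset": [-69.3,-57.1,10.4],"rot": [0,0,52.2],"gripper": 8.5},
  {"offset": [-69.3,-57.1,10.4],"rot": [0,0,52.2],"gripper": 8.5},
  {"offset": [-69.3,-57.1,10.4],"rot": [0,0,52.2],"gripper": 8.5},
  {"offset": [-69.3,-57.1,10.4],"rot": [0,0,52.2],"gripper": 8.5},
  {"offset": [-69.3,-57.1,10.4],"rot": [0,0,52.2],"gripper": 8.5},
  {"offset": [-69.3,-57.1,10.4],"rot": [0,0,52.2],"gripper": 8.5},
  {"offset": [-69.3,-57.1,10.4],"rot": [0,0,52.2],"gripper": 8.5},
  {"offset": [-69.3,-57.1,10.4],"rot": [0,0,52.2],"gripper": 8.5},
  {"offset": [-69.3,-57.1,10.4],"rot": [0,0,52.2],"gripper": 8.5},
  {"offset": [-69.3,-57.1,10.4],"rot": [0,0,52.2],"gripper": 8.5},
  {"offset": [-69.3,-57.1,10.4],"rot": [0,0,52.2],"gripper": 8.5},
  {"offset": [-69.3,-57.1,10.4],"rot": [0,0,52.2],"gripper": 8.5},
])

```text
time_s: 1.3
eef_pos: [479.6, -59.6, 234.5]
ee_rot: [-0.0, 0.62, 0.784, -0.0]
force: [0.4, 0.0, 0.1]
grip_width: 0.996
grip_force: 0.0
```

```bash
python3 go.py 611.5 -329 200 13.3
```

```text
off cm [-29.253   6.632   3.436] rot [-0.01 -0.01  0.02] t 1.3 pos [479.57 -59.62 234.45] F [0.45 0.01 0.09] j [-0.37  0.29  1.72  0.    1.13 -0.6 ]
```

Request:
step_arm([
  {"offset": [-29,6.6,3.4],"rot": [0,0,0],"gripper": 8.5},
  {"offset": [-29,6.6,3.4],"rot": [0,0,0],"gripper": 8.5},
  {"offset": [-29,6.6,3.4],"rot": [0,0,0],"gripper": 8.5},
  {"offset": [-29,6.6,3.4],"rot": [0,0,0],"gripper": 8.5},
  {"offset": [-29,6.6,3.4],"rot": [0,0,0],"gripper": 8.5},
  {"offset": [-29,6.6,3.4],"rot": [0,0,0],"gripper": 8.5},
  {"offset": [-29,6.6,3.4],"rot": [0,0,0],"gripper": 8.5},
  {"offset": [-29,6.6,3.4],"rot": [0,0,0],"gripper": 8.5},
  {"offset": [-29,6.6,3.4],"rot": [0,0,0],"gripper": 8.5},
  {"offset": [-29,6.6,3.4],"rot": [0,0,0],"gripper": 8.5},
])

```text
time_s: 2.3
eef_pos: [610.3, -323.3, 201.7]
ee_rot: [0.0, 0.62, 0.785, 0.0]
force: [-0.6, -0.7, 0.3]
grip_width: 0.995
grip_force: 0.0
```

Run:
```python
from h import *
from go import go
from m import rect
go(611.5,-329,72,13.3)
c=shot('scene','scene1'); c0=dict(np.load('scene0.npz'))
X=cloud(c0)
n,r,z,p=rect(c0,(355,270,420,325),20,30); print(n,r,z)
for b in [(150,150,290,230)]:
    n,r,z,p=rect(c0,b,52,60); print(n,r,z)
im=c['color'][200:400,280:520,::-1]; cv2.imwrite('pics/s1c.png',cv2.resize(im,(720,600)))
```

```text
off cm [-0.573 -0.023 12.971] rot [0.02 0.02 0.11] t 2.3 pos [ 610.33 -323.33  201.71] F [-0.6  -0.68  0.31] j [-0.66  0.77  1.05  0.    1.33 -0.89]
767 ((612.7454833984375, -352.8661193847656), (56.92771911621094, 133.3032989501953), 4.530387878417969) 23.440532791986904
207 ((588.2178955078125, 163.06219482421875), (86.84981536865234, 258.3504333496094), 80.91224670410156) 54.26966777587116
```

View pics/s1c.png

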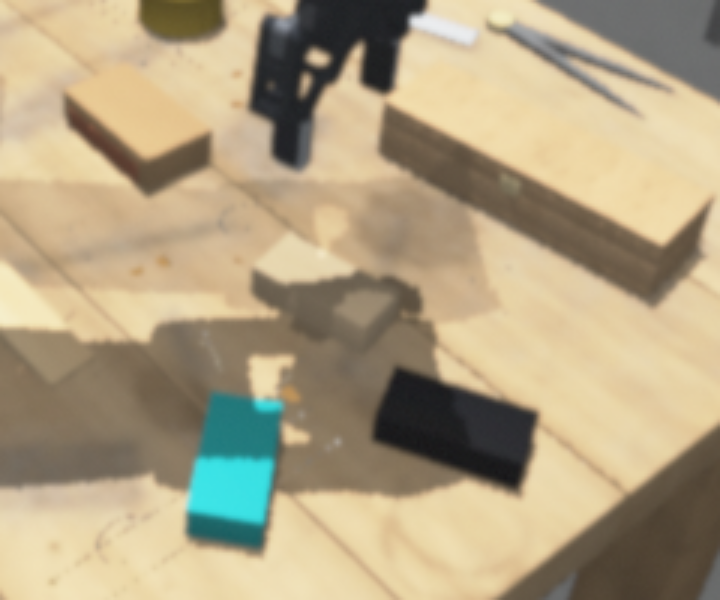

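The crop shows the open gripper above the blank, which lies at crop (320,290) under its shadow. The chest and the look-alikes are clear of it. Descending.

Request:
step_arm([
  {"offset": [0,0,4.5],"rot": [0,0,0],"gripper": 8.5},
  {"offset": [0,0,8],"rot": [0,0,0],"gripper": 8.5},
  {"offset": [0,0,8],"rot": [0,0,0],"gripper": 8.5},
  {"offset": [0,0,8],"rot": [0,0,0],"gripper": 8.5},
  {"offset": [0,0,8],"rot": [0,0,0],"gripper": 8.5},
])

```text
time_s: 2.85
eef_pos: [611.2, -324.8, 123.9]
ee_rot: [0.002, 0.62, 0.785, 0.0]
force: [0.2, 0.1, 0.9]
grip_width: 0.994
grip_force: 0.0
```

```bash
python3 go.py 611.5 -329 72 13.3
```

```text
off cm [-0.398 -0.08   5.187] rot [0.16 0.2  0.06] t 2.85 pos [ 611.18 -324.81  123.86] F [0.16 0.1  0.88] j [-0.66  0.84  1.11 -0.    1.18 -0.89]
```

Request:
step_arm([
  {"offset": [-0.4,-0.05,2.5],"rot": [0,0,0],"gripper": 8.5},
  {"offset": [-0.4,-0.05,5.0],"rot": [0,0,0],"gripper": 8.5},
  {"offset": [-0.4,-0.05,5.0],"rot": [0,0,0],"gripper": 8.5},
  {"offset": [-0.4,-0.05,5.0],"rot": [0,0,0],"gripper": 8.5},
  {"offset": [-0.4,-0.05,5.0],"rot": [0,0,0],"gripper": 8.5},
])

```text
time_s: 3.35
eef_pos: [611.6, -329.0, 73.5]
ee_rot: [0.002, 0.62, 0.785, 0.0]
force: [0.3, 0.6, 0.2]
grip_width: 0.993
grip_force: 0.0
```

```bash
python3 go.py 611.5 -329 72 13.3
```

```text
off cm [ 0.002 -0.011  0.15 ] rot [0.14 0.17 0.05] t 3.35 pos [ 611.61 -328.99   73.5 ] F [0.29 0.55 0.23] j [-0.66  0.91  1.13 -0.    1.1  -0.89]
```

Request:
step_arm([
  {"offset": [0,0,0.1],"rot": [0,0,0],"gripper": 3},
  {"offset": [0,0,0.1],"rot": [0,0,0],"gripper": 3},
  {"offset": [0,0,0.1],"rot": [0,0,0],"gripper": 3},
  {"offset": [0,0,0.1],"rot": [0,0,0],"gripper": 3},
  {"offset": [0,0,0.1],"rot": [0,0,0],"gripper": 3},
  {"offset": [0,0,0.1],"rot": [0,0,0],"gripper": 3},
  {"offset": [0,0,0.1],"rot": [0,0,0],"gripper": 3},
  {"offset": [0,0,0.1],"rot": [0,0,0],"gripper": 3},
  {"offset": [0,0,0.1],"rot": [0,0,0],"gripper": 3},
  {"offset": [0,0,0.1],"rot": [0,0,0],"gripper": 3},
], squeeze=60)

```text
time_s: 4.35
eef_pos: [611.3, -328.8, 71.1]
ee_rot: [0.001, 0.62, 0.785, -0.0]
force: [0.3, 0.3, 5.1]
grip_width: 0.481
grip_force: 65.0
```

```bash
python3 go.py 611.5 -329 72 13.3
```

```text
off cm [-0.027  0.018 -0.087] rot [0.08 0.1  0.05] t 4.35 pos [ 611.26 -328.78   71.13] F [0.34 0.28 5.07] j [-0.66  0.91  1.13 -0.    1.1  -0.89]
```

Request:
step_arm([
  {"offset": [0,0,-3],"rot": [0,0,0],"gripper": 3},
  {"offset": [0,0,-7],"rot": [0,0,0],"gripper": 3},
  {"offset": [0,0,-11],"rot": [0,0,0],"gripper": 3},
  {"offset": [0,0,-11],"rot": [0,0,0],"gripper": 3},
  {"offset": [0,0,-11],"rot": [0,0,0],"gripper": 3},
])

```text
time_s: 4.85
eef_pos: [610.8, -328.5, 180.4]
ee_rot: [0.001, 0.62, 0.784, -0.0]
force: [-0.3, -0.6, -1.7]
grip_width: 0.477
grip_force: 60.9
```

Run:
```python
from h import *
from go import go
a=np.radians(20.5); x=np.array([np.cos(a),np.sin(a)]); y=np.array([-x[1],x[0]])
p=np.array([506.5,161.5])-9*x-10*y; print(p)
go(*p,185,20.5)
```

```text
[501.57202411 148.98141168]
off cm [48.975  0.395 -0.503] rot [ 0.03  0.05 -7.15] t 4.85 pos [ 610.8  -328.45  180.36] F [-0.27 -0.59 -1.74] j [-0.66  0.79  1.06 -0.    1.29 -0.89]
```

Request:
step_arm([
  {"offset": [4,0,-0.5],"rot": [0,0,-7.15],"gripper": 3},
  {"offset": [48.9,0.4,-0.5],"rot": [0,0,-7.15],"gripper": 3},
  {"offset": [48.9,0.4,-0.5],"rot": [0,0,-7.15],"gripper": 3},
  {"offset": [48.9,0.4,-0.5],"rot": [0,0,-7.15],"gripper": 3},
  {"offset": [48.9,0.4,-0.5],"rot": [0,0,-7.15],"gripper": 3},
  {"offset": [48.9,0.4,-0.5],"rot": [0,0,-7.15],"gripper": 3},
  {"offset": [48.9,0.4,-0.5],"rot": [0,0,-7.15],"gripper": 3},
  {"offset": [48.9,0.4,-0.5],"rot": [0,0,-7.15],"gripper": 3},
  {"offset": [48.9,0.4,-0.5],"rot": [0,0,-7.15],"gripper": 3},
  {"offset": [48.9,0.4,-0.5],"rot": [0,0,-7.15],"gripper": 3},
  {"offset": [48.9,0.4,-0.5],"rot": [0,0,-7.15],"gripper": 3},
  {"offset": [48.9,0.4,-0.5],"rot": [0,0,-7.15],"gripper": 3},
])

```text
time_s: 6.05
eef_pos: [501.0, 149.0, 183.6]
ee_rot: [-0.001, 0.569, 0.822, -0.001]
force: [0.3, -0.7, -0.4]
grip_width: 0.482
grip_force: 60.9
```

Request:
step_arm([
  {"offset": [0,0,0],"rot": [0,0,0],"gripper": 3},
  {"offset": [0,0,0],"rot": [0,0,0],"gripper": 3},
])

```text
time_s: 6.25
eef_pos: [502.0, 147.1, 184.4]
ee_rot: [-0.0, 0.571, 0.821, -0.0]
force: [1.0, 0.1, -0.1]
grip_width: 0.483
grip_force: 60.9
```

Run:
```python
from h import *
from go import go
go(501.6,149.0,130,20.5)
c=shot('scene','scene2'); 
im=c['color'][110:270,150:310,::-1]; cv2.imwrite('pics/s2c.png',cv2.resize(im,(600,600)))
```

```text
off cm [0.188 0.033 5.44 ] rot [-0.05 -0.01 -0.11] t 6.25 pos [501.99 147.13 184.4 ] F [ 1.04  0.11 -0.07] j [ 0.06  0.44  1.66 -0.    1.05 -0.29]
```

View pics/s2c.png

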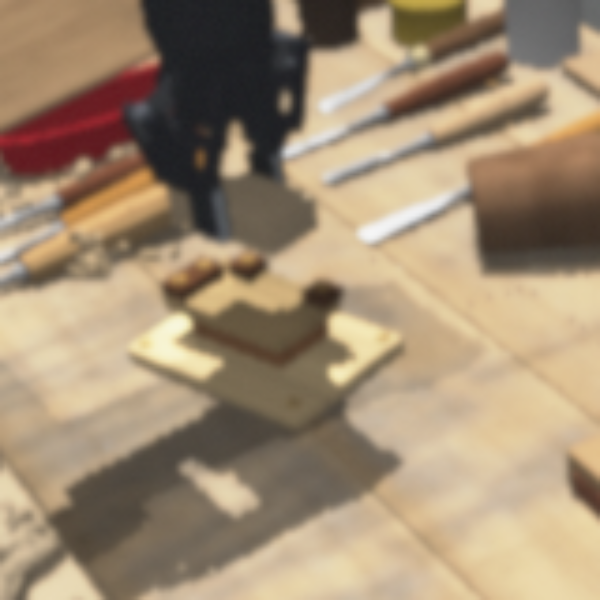

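The crop shows the gripper above the jig with no blank between the fingers. I'll check where the blank is.

Run:
```python
from h import *
from m import rect
print(sense())
c=dict(np.load('scene2.npz')); t=shot('top','top2')
a=cv2.resize(c['color'][:,:,::-1],(400,300)); b=t['color'][:,:,::-1]
o=np.zeros((600,800,3),np.uint8); o[:300,:400]=cv2.resize(c['color'][90:330,130:450,::-1],(400,300)); o[:300,400:]=cv2.resize(b[190:250,380:460],(400,300)); o[300:,:400]=cv2.resize(b[210:330,100:260],(400,300)); o[300:,400:]=cv2.resize(c['color'][255:375,340:500,::-1],(400,300))
cv2.imwrite('pics/mix2.png',o)
n,r,z,p=rect(t,(380,195,440,245),15,32); print(n,r,z)
```

```text
{'time_s': 6.3, 'joints': array([ 6.10465436e-02,  4.35352605e-01,  1.65756357e+00, -8.94254303e-05,
        1.04931974e+00, -2.94801760e-01]), 'dq': array([ 0.00291925, -0.00390665, -0.0015847 ,  0.00100631, -0.00030653,
        0.00262484]), 'tau': array([ 2.53974432e-01, -4.33906996e+01, -2.24780595e+01,  4.16317125e-03,
        2.59493376e-03, -4.19901175e-03]), 'eef_pos': array([502.02388972, 147.18780101, 184.51559557]), 'ee_rot': array([-2.28370392e-04,  5.70776884e-01,  8.21105136e-01, -2.29773535e-04]), 'force': array([-0.33632395,  0.15420528, -1.01988547]), 'wrist_torque': array([-0.05425679,  0.00478414,  0.07974733]), 'grip_force': 60.850878953933716, 'grip_width': 0.48483617861901057}
0 ((0.0, 0.0), (0.0, 0.0), 0.0) nan
  return _methods._mean(a, axis=axis, dtype=dtype,
  ret = ret.dtype.type(ret / rcount)
```

View pics/mix2.png

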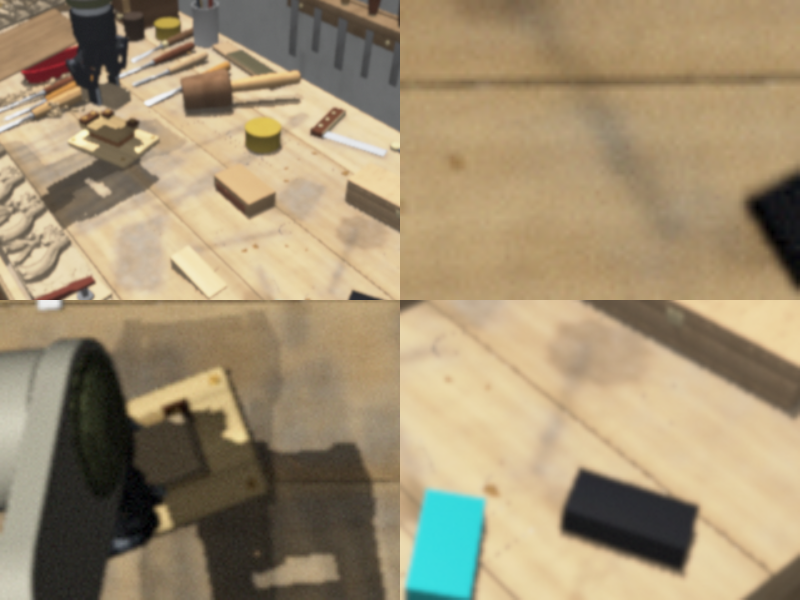

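Run:
```python
from h import *
for t in('scene2','top2'):
    c=dict(np.load(t+'.npz')); f=240/np.tan(np.radians(float(c['vertical_fov']))/2); K=np.array([[f,0,c['cx']],[0,f,c['cy']],[0,0,1]],float)
    P=np.array([[502,147,184],[502,147,130],[487,186,130],[517,108,130],[506.5,161.5,45]],float)
    print(t,cv2.projectPoints(P,c['rvec'],c['tvec'],K,None)[0][:,0].round())
    X=cloud(c); d=np.abs(X-[502,147,0]); 
    for lo,hi in [(40,50),(50,62),(85,105),(105,118),(118,125),(125,132),(132,142),(142,160)]:
        m=(c['depth']>0)&(d[...,0]<70)&(d[...,1]<70)&(X[...,2]>lo)&(X[...,2]<hi)
        v,u=np.nonzero(m); print(lo,hi,m.sum(),(u.mean(),v.mean(),u.min(),u.max(),v.min(),v.max()) if m.sum() else '', X[m].mean(0).round() if m.sum() else '',c['color'][m].mean(0).round() if m.sum() else '')
```

```text
scene2 [[210. 141.]
 [213. 163.]
 [200. 158.]
 [227. 167.]
 [218. 191.]]
40 50 501 (np.float64(217.40718562874252), np.float64(190.3992015968064), np.int64(193), np.int64(241), np.int64(181), np.int64(202)) [508. 166.  44.] [147. 125.  90.]
50 62 168 (np.float64(214.125), np.float64(183.70833333333334), np.int64(193), np.int64(240), np.int64(177), np.int64(190)) [510. 185.  53.] [116.  88.  62.]
85 105 0   
105 118 74 (np.float64(216.9189189189189), np.float64(173.0810810810811), np.int64(195), np.int64(234), np.int64(167), np.int64(178)) [497. 123. 115.] [135. 119.  99.]
118 125 93 (np.float64(216.2688172043011), np.float64(171.1720430107527), np.int64(195), np.int64(234), np.int64(165), np.int64(176)) [495. 121. 122.] [101.  92.  79.]
125 132 110 (np.float64(214.86363636363637), np.float64(168.4), np.int64(195), np.int64(233), np.int64(157), np.int64(173)) [494. 123. 128.] [94. 85. 74.]
132 142 322 (np.float64(216.83229813664596), np.float64(162.40993788819875), np.int64(194), np.int64(233), np.int64(154), np.int64(170)) [505. 132. 136.] [101.  92.  78.]
142 160 134 (np.float64(214
[... 644 characters left out ...]
.int64(257), np.int64(283)) [512. 110. 116.] [50. 43. 33.]
118 125 40 (np.float64(173.2), np.float64(273.875), np.int64(153), np.int64(182), np.int64(256), np.int64(291)) [506. 116. 122.] [49. 43. 32.]
125 132 56 (np.float64(170.89285714285714), np.float64(275.23214285714283), np.int64(151), np.int64(180), np.int64(256), np.int64(293)) [503. 118. 129.] [52. 46. 36.]
132 142 557 (np.float64(165.1184919210054), np.float64(270.22800718132856), np.int64(151), np.int64(179), np.int64(256), np.int64(292)) [511. 125. 138.] [67. 59. 45.]
142 160 27 (np.float64(158.1851851851852), np.float64(279.1111111111111), np.int64(148), np.int64(171), np.int64(258), np.int64(295)) [495. 133. 150.] [25. 23. 23.]
```

Depth settles it. The blank is held, with its top at z≈137 and centre near the grasp point, and in the picture it hides in the gripper's shadow. Next I'll measure its position in the hand along its length, relative to the seat.

Run:
```python
from h import *
a=np.radians(20.5); J=np.array([[np.cos(a),np.sin(a)],[-np.sin(a),np.cos(a)]])
for t in('scene2','top2'):
    c=dict(np.load(t+'.npz')); X=cloud(c); q=(X[...,:2]-[506.5,161.5])@J.T
    m=(c['depth']>0)&(np.abs(q)<90).all(-1)&(X[...,2]>113)&(X[...,2]<141)&(c['color'].sum(-1)>60)
    p=q[m]; print(t,m.sum(),np.percentile(p,[0,1,3,50,97,99,100],axis=0).round(1).tolist())
    for y0 in range(-60,60,10):
        s=p[(p[:,1]>=y0)&(p[:,1]<y0+10)]
        if len(s)>4: print(y0,len(s),np.percentile(s[:,0],[2,98]).round(1))
print((J@([502-506.5,147.2-161.5])).round(1))
```

```text
scene2 585 [[-45.5, -58.5], [-45.2, -57.8], [-43.6, -57.1], [-21.9, -30.1], [12.0, 20.1], [17.9, 25.7], [24.5, 29.9]]
-60 161 [-31.9   9.5]
-50 65 [-32.    8.6]
-40 67 [-32.5   8.6]
-30 107 [-41.9  20.1]
-20 80 [-45.4  23.8]
-10 38 [-45.2  13. ]
0 16 [-31.6   8.6]
10 33 [-32.1  10.1]
20 18 [-32.  -28.6]
top2 644 [[-41.8, -55.9], [-37.4, -55.4], [-31.7, -55.2], [-9.5, -37.1], [12.8, -17.3], [17.9, -15.5], [26.1, -13.1]]
-60 138 [-28.5  11.9]
-50 145 [-28.5  12. ]
-40 140 [-28.3  12.1]
-30 162 [-34.3  17.6]
-20 59 [-41.6  24.8]
[ -9.2 -11.8]
```

Request:
step_arm([
  {"offset": [0.8,0,1.5],"rot": [0,0,0],"gripper": 3},
  {"offset": [0.8,0,3.5],"rot": [0,0,0],"gripper": 3},
  {"offset": [0.8,0,5],"rot": [0,0,0],"gripper": 3},
  {"offset": [0.8,0,6],"rot": [0,0,0],"gripper": 3},
  {"offset": [0.8,0,6.4],"rot": [0,0,0],"gripper": 3},
  {"offset": [0.8,0,6.4],"rot": [0,0,0],"gripper": 3},
  {"offset": [0.8,0,6.4],"rot": [0,0,0],"gripper": 3},
  {"offset": [0.8,0,6.4],"rot": [0,0,0],"gripper": 3},
])

```text
time_s: 7.15
eef_pos: [499.3, 155.7, 121.5]
ee_rot: [0.0, 0.57, 0.822, 0.0]
force: [0.4, 0.2, -0.5]
grip_width: 0.479
grip_force: 60.9
```

```bash
cat > st.py <<'E'
from h import *
a=np.radians(20.5); J=np.array([[np.cos(a),np.sin(a),0],[-np.sin(a),np.cos(a),0],[0,0,1]])
s=sense(); print('jig tcp',(J@(s['eef_pos']-[506.5,161.5,45])).round(2),'jigF',(J@s['force']).round(2),'T',(J@s['wrist_torque']).round(3),s['ee_rot'].round(4),s['time_s'],'g',s['grip_width'],s['grip_force'])
E
python3 st.py
```

```text
jig tcp [-8.76 -2.87 76.52] jigF [ 0.44  0.09 -0.49] T [ 0.006 -0.008 -0.003] [5.000e-04 5.700e-01 8.216e-01 4.000e-04] 7.15 g 0.47945048311627547 60.85096478462219
```

Request:
step_arm([
  {"offset": [0,0,0.2],"rot": [0,0,0],"gripper": 3},
  {"offset": [0,0,0.35],"rot": [0,0,0],"gripper": 3},
  {"offset": [0,0,0.45],"rot": [0,0,0],"gripper": 3},
  {"offset": [0,0,0.5],"rot": [0,0,0],"gripper": 3},
  {"offset": [0,0,0.5],"rot": [0,0,0],"gripper": 3},
])

```text
time_s: 7.65
eef_pos: [499.0, 155.8, 116.1]
ee_rot: [0.0, 0.57, 0.822, -0.0]
force: [-2.3, -0.6, 4.4]
grip_width: 0.482
grip_force: 63.1
```

```bash
python3 st.py
```

```text
jig tcp [-9.08 -2.73 71.11] jigF [-2.32  0.22  4.38] T [0.026 0.225 0.013] [ 0.      0.57    0.8217 -0.    ] 7.65 g 0.48244213923635937 63.11769675164783
```

The blank rests on the bed with about 4 N. Next I slide it toward the side stop (tool +y).

Request:
step_arm([
  {"offset": [0,0.2,0],"rot": [0,0,0],"gripper": 3},
  {"offset": [0,0.4,0],"rot": [0,0,0],"gripper": 3},
  {"offset": [0,0.55,0],"rot": [0,0,0],"gripper": 3},
  {"offset": [0,0.65,0],"rot": [0,0,0],"gripper": 3},
  {"offset": [0,0.65,0],"rot": [0,0,0],"gripper": 3},
])

```text
time_s: 8.15
eef_pos: [505.0, 158.0, 116.1]
ee_rot: [-0.0, 0.57, 0.822, -0.0]
force: [-3.3, -1.0, 5.5]
grip_width: 0.48
grip_force: 64.3
```

```bash
python3 st.py
```

```text
jig tcp [-2.65 -2.74 71.11] jigF [-3.43  0.2   5.51] T [-0.034  0.448 -0.053] [-1.000e-04  5.700e-01  8.217e-01 -2.000e-04] 8.15 g 0.47964117598588074 64.31330991048526
```

Request:
step_arm([
  {"offset": [0,0.05,0],"rot": [0,0,0],"gripper": 3},
  {"offset": [0,0.1,0],"rot": [0,0,0],"gripper": 3},
  {"offset": [0,0.13,0],"rot": [0,0,0],"gripper": 3},
  {"offset": [0,0.13,0],"rot": [0,0,0],"gripper": 3},
])

```text
time_s: 8.55
eef_pos: [506.1, 158.4, 116.1]
ee_rot: [-0.0, 0.57, 0.822, -0.0]
force: [-5.0, -1.5, 6.1]
grip_width: 0.479
grip_force: 64.8
```

```bash
python3 st.py
```

```text
jig tcp [-1.5  -2.74 71.13] jigF [-5.18  0.37  6.09] T [-0.072  0.579 -0.058] [-2.000e-04  5.699e-01  8.217e-01 -4.000e-04] 8.55 g 0.47918665380452197 64.83625150567605
```

Request:
step_arm([
  {"offset": [0,0.04,0],"rot": [0,0,0],"gripper": 3},
  {"offset": [0,0.08,0],"rot": [0,0,0],"gripper": 3},
  {"offset": [0,0.08,0],"rot": [0,0,0],"gripper": 3},
])

```text
time_s: 8.85
eef_pos: [506.3, 158.5, 116.1]
ee_rot: [-0.001, 0.57, 0.822, -0.001]
force: [-8.1, -2.8, 8.5]
grip_width: 0.483
grip_force: 66.2
```

```bash
python3 st.py
```

```text
jig tcp [-1.25 -2.72 71.12] jigF [-8.59  0.25  8.5 ] T [-0.119  1.246 -0.056] [-8.000e-04  5.699e-01  8.217e-01 -1.100e-03] 8.85 g 0.48270872092659667 66.16780720098177
```

The blank is against the side stop. The low z torque says both lugs share the load. Now I slide it along the stop toward the end stop (tool +x).

Request:
step_arm([
  {"offset": [0.1,0,0],"rot": [0,0,0],"gripper": 3},
  {"offset": [0.2,0,0],"rot": [0,0,0],"gripper": 3},
  {"offset": [0.3,0,0],"rot": [0,0,0],"gripper": 3},
  {"offset": [0.3,0,0],"rot": [0,0,0],"gripper": 3},
])

```text
time_s: 9.25
eef_pos: [505.8, 160.0, 116.2]
ee_rot: [0.0, 0.57, 0.822, -0.002]
force: [-5.2, -13.7, 8.7]
grip_width: 0.478
grip_force: 64.0
```

```bash
python3 st.py
```

```text
jig tcp [-1.23 -1.19 71.16] jigF [ -9.61 -11.01   8.71] T [-1.634  1.477 -0.156] [ 3.000e-04  5.699e-01  8.217e-01 -1.800e-03] 9.25 g 0.4779910795892624 63.95738229446579
```

Request:
step_arm([
  {"offset": [0.06,0,0],"rot": [0,0,0],"gripper": 3},
  {"offset": [0.12,0,0],"rot": [0,0,0],"gripper": 3},
  {"offset": [0.12,0,0],"rot": [0,0,0],"gripper": 3},
])

```text
time_s: 9.55
eef_pos: [505.4, 161.0, 116.2]
ee_rot: [0.0, 0.57, 0.822, -0.002]
force: [-5.2, -15.4, 7.7]
grip_width: 0.478
grip_force: 63.9
```

```bash
python3 st.py
```

```text
jig tcp [-1.21 -0.09 71.16] jigF [-10.28 -12.58   7.75] T [-1.815  1.464 -0.165] [ 4.000e-04  5.699e-01  8.217e-01 -1.800e-03] 9.55 g 0.47842689275412825 63.92602990439627
```

Still sliding, with friction of about 12 N. Continuing.

Request:
step_arm([
  {"offset": [0.07,0,0],"rot": [0,0,0],"gripper": 3},
  {"offset": [0.14,0,0],"rot": [0,0,0],"gripper": 3},
  {"offset": [0.14,0,0],"rot": [0,0,0],"gripper": 3},
])

```text
time_s: 9.85
eef_pos: [504.9, 162.3, 116.1]
ee_rot: [0.0, 0.57, 0.822, -0.002]
force: [-4.9, -13.5, 8.3]
grip_width: 0.479
grip_force: 63.9
```

```bash
python3 st.py
```

```text
jig tcp [-1.22  1.3  71.14] jigF [ -9.3  -10.98   8.25] T [-1.777  1.463 -0.156] [ 3.000e-04  5.700e-01  8.217e-01 -1.900e-03] 9.85 g 0.4789766378917109 63.93427726405207
```

Request:
step_arm([
  {"offset": [0.07,0,0],"rot": [0,0,0],"gripper": 3},
  {"offset": [0.13,0,0],"rot": [0,0,0],"gripper": 3},
  {"offset": [0.13,0,0],"rot": [0,0,0],"gripper": 3},
])

```text
time_s: 10.15
eef_pos: [504.7, 162.9, 116.2]
ee_rot: [0.001, 0.57, 0.822, -0.002]
force: [-4.5, -18.5, 8.2]
grip_width: 0.482
grip_force: 63.7
```

```bash
python3 st.py
```

```text
jig tcp [-1.21  1.94 71.18] jigF [-10.73 -15.78   8.2 ] T [-2.528  1.542 -0.121] [ 8.000e-04  5.699e-01  8.217e-01 -2.200e-03] 10.15 g 0.48209093135849035 63.67119250469841
```

Request:
step_arm([
  {"offset": [0.04,0.02,0],"rot": [0,0,0],"gripper": 3},
  {"offset": [0.08,0.03,0],"rot": [0,0,0],"gripper": 3},
  {"offset": [0.08,0.03,0],"rot": [0,0,0],"gripper": 3},
  {"offset": [0.08,0.03,0],"rot": [0,0,0],"gripper": 3},
])

```text
time_s: 10.55
eef_pos: [504.7, 163.0, 116.2]
ee_rot: [0.001, 0.57, 0.822, -0.003]
force: [-4.4, -23.8, 8.7]
grip_width: 0.475
grip_force: 64.0
```

```bash
python3 st.py
```

```text
jig tcp [-1.13  2.05 71.17] jigF [-12.51 -20.78   8.67] T [-3.285  1.925 -0.155] [ 0.001   0.5699  0.8217 -0.0029] 10.55 g 0.47544580893889343 64.00855782791041
```

Both stops bear: a 0.8 mm push gave about 0.1 mm of motion and about 5 N more. I'll hold for a moment and verify.

Request:
step_arm([
  {"offset": [0,0,0],"rot": [0,0,0],"gripper": 3},
  {"offset": [0,0,0],"rot": [0,0,0],"gripper": 3},
  {"offset": [0,0,0],"rot": [0,0,0],"gripper": 3},
  {"offset": [0,0,0],"rot": [0,0,0],"gripper": 3},
  {"offset": [0,0,0],"rot": [0,0,0],"gripper": 3},
  {"offset": [0,0,0],"rot": [0,0,0],"gripper": 3},
])

```text
time_s: 11.15
eef_pos: [504.7, 163.0, 116.2]
ee_rot: [0.001, 0.57, 0.822, -0.003]
force: [-4.6, -25.1, 8.6]
grip_width: 0.482
grip_force: 64.0
```

```bash
python3 st.py
python3 - <<'E'
from h import *
a=np.radians(20.5); J=np.array([[np.cos(a),np.sin(a)],[-np.sin(a),np.cos(a)]])
for n in('scene','top'):
    c=shot(n,n+'3'); X=cloud(c); q=(X[...,:2]-[506.5,161.5])@J.T
    m=(c['depth']>0)&(np.abs(q[...,0]+0.5)<18)&(np.abs(q[...,1])<50)&(X[...,2]>62)&(X[...,2]<76)
    A=np.c_[q[m],np.ones(m.sum())]; k=np.linalg.lstsq(A,X[m][:,2],rcond=None)[0]
    print(n,m.sum(),'slopes deg',np.degrees(k[:2]).round(2),'z0',k[2].round(1),'y range',np.percentile(q[m][:,1],[1,99]).round(1))
c=dict(np.load('scene3.npz')); cv2.imwrite('pics/s3c.png',cv2.resize(c['color'][130:230,160:280,::-1],(720,600),interpolation=cv2.INTER_CUBIC))
E
```

```text
jig tcp [-1.14  2.03 71.19] jigF [-13.13 -21.93   8.56] T [-3.253  1.958 -0.098] [ 0.001   0.5699  0.8217 -0.0029] 11.15 g 0.481868766879038 64.00874087994453
scene 206 slopes deg [-0.69  0.91] z0 68.1 y range [-45.  24.]
top 408 slopes deg [-0.16  1.17] z0 70.1 y range [-41.8  -0.7]
```

View pics/s3c.png

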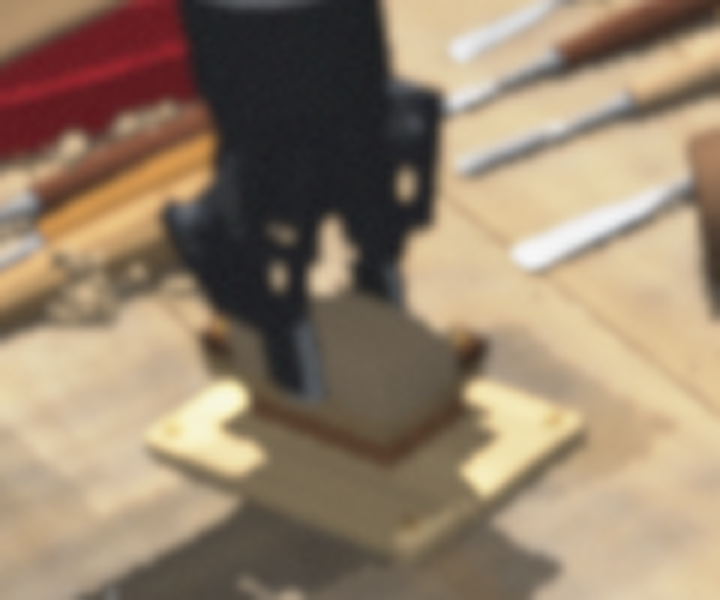

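Run:
```python
from h import *
a=np.radians(20.5); J=np.array([[np.cos(a),np.sin(a)],[-np.sin(a),np.cos(a)]])
def fit(t,z0,z1,yl,yh):
    c=dict(np.load(t+'.npz')); X=cloud(c); q=(X[...,:2]-[506.5,161.5])@J.T
    m=(c['depth']>0)&(np.abs(q[...,0]+0.5)<15)&(q[...,1]>yl)&(q[...,1]<yh)&(X[...,2]>z0)&(X[...,2]<z1)
    k=np.linalg.lstsq(np.c_[q[m],np.ones(m.sum())],X[m][:,2],rcond=None)[0]
    print(t,m.sum(),np.degrees(k[:2]).round(2),k[2].round(2))
for n in('scene','top'):
    for yl,yh in((-36,38),(-36,-12)):
        fit(n+'0',41,49,yl,yh); fit(n+'3',65,73,yl,yh)
```

```text
scene0 198 [ 0.52 -0.19] 44.02
scene3 129 [-0.92 -0.44] 68.06
scene0 70 [ 1.06 -0.5 ] 44.0
scene3 61 [-0.11  2.09] 69.17
top0 575 [0.53 0.06] 45.54
top3 270 [0.27 0.5 ] 69.79
top0 189 [0.93 0.08] 45.56
top3 190 [0.07 0.82] 69.91
```

The crop shows the blank (crop (350,360)) flat on the bed, between the side lugs at (470,350) and the end stop at (215,345). It is still held, and the forces are steady at about 13 N on the side stop, 22 N on the end stop and 9 N down. Handing in.

```bash
python3 -c "
from rig import *
print(finish_job())"
```

```text
the job is handed in; nothing more can be done
None
```

The blank is flat on the bed to within about 1° by the depth images, held pressed in the corner with about 13 N toward the side stop and 22 N toward the end stop (friction included). I handed the job in at about 11 s, with the sanding block, wedge and wax tin untouched; no verdict came back.

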